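# Clamp the vacuum trap onto its port

### The arm

A 6-joint arm with a two-finger parallel gripper is mounted at the origin on the work surface. World frame = base frame: x ahead of the robot, y to its left, z up, the work surface at z = 0. Lengths are in m, angles in rad, forces in N, time in s.
With the tool pointing down it reaches from about 0.15 to 0.775 m from the base axis. Payload 6.1 kg.
Tool frame: the origin (TCP) lies at the very end of the fingers, on their centre line; the grasp point (between the pads) lies ctrl.pinch_z behind it (ctrl.pinch_z is the distance from the TCP to the grasp point, in m); z points along the fingers, y is the line along which they close (so a half turn about z gives the same grasp; the last joint's range is limited). The gripper opens to 85 mm and grips with 20 to 120 N. Pads are 22 mm wide; open, the fingers measure 114 mm over their backs; the gripper's body (76 mm by 85 mm) begins 54 mm behind the grasp point. The pads swing forward as they close: fully open they stand 13 mm farther back than shut.
Start: joints at [1.129, 0.126, -0.04, 1.405, 0, 1.571], TCP at [0.224, 0.475, 0.231] pointing down, gripper open.
Joint ranges: [-2.72, 2.72], [-0.95, 1.95], [-1.27, 1.35], [-1.78, 2.02], [-1.46, 1.47], [-3.14, 3.14]. Speed limits (rad/s): [2.39, 2.39, 3.01, 3.14, 3.14, 3.14].

### API

Orientations are given as a unit quaternion [x, y, z, w].
In Python, from station import ctrl, cams gives the robot as it stands. Calls block until the motion is done:
- ctrl.move_ptp(position, orientation): joint-space move of the TCP to a pose.
- ctrl.line_to(position, v=0.15, frame=None, stop_force=None): straight line of the TCP; frame=None keeps the orientation; v is the mean speed in m/s. With stop_force (N) it stops when the force on the tool has changed by that much, and returns True; else False.
- ctrl.set_joints(angles): joint-space move.
- ctrl.gripper_to(opening, effort=None): finger opening in m; effort is the grip in N (None keeps the last); returns when the fingers have stopped.
- ctrl.hold(seconds).
- ctrl.inverse_kinematics(position, orientation): joint angles nearest the present ones, or None.
- cams.grab_frame(name): name is "side" or "top" or "wrist"; returns a dict with "img" (480x640x3 uint8, red, green, blue), "range_z" (480x640 float32, m along the optical axis (not along the pixel's ray), 0 where there is no reading), "fx", "fy", "cx", "cy" (pixels), "world_from_camera" (4x4, takes a point from camera to world coordinates). Camera axes: x right, y up, looking along -z (the intrinsics and any distortion apply to the point x, -y, -z); pixel columns grow to the right and rows downward; lengths in m; the calibration is good to about 2 mm. A picture is of the moment at which its call begins.
A pose or a line that the arm cannot do raises ctrl.PlanningError and nothing moves.
- ctrl.job_done(): hands the job in; it is judged then, once.
Readings, each from a call of its own:
- ctrl.get_time_s(): time.
- ctrl.get_joints(): joint angles.
- ctrl.get_joint_velocities(): joint speeds.
- ctrl.get_effort(): joint torques, N m.
- ctrl.get_tool_pos(): TCP position.
- ctrl.get_tool_rot(): TCP orientation.
- ctrl.get_ft_force(): force on the tool from outside, world axes, zero at the start.
- ctrl.get_ft_torque(): the same for the moment, N m.
- ctrl.get_grip_width(): finger opening in m.
- ctrl.get_finger_force(): force on a finger pad.
Only numpy, scipy, OpenCV 4.12 (cv2) and the standard library are available. Lean on these libraries where they do the work, as an engineer would, in place of code of your own. Each camera call takes 0.05 s, during which the arm holds its last target. There are 200 camera calls.

### The job

The capped steel trap stands loose on the port of the white vacuum unit. Swing the open half of the hinged clamp ring shut around the two flanges by its upright post and press it gently snug, so that you feel the rubber seal take up but do not force the ring by hand; then turn the latch lever by its post all the way home, so that its hook draws the ring tight, and let go. Leave the other things on the counter where they are.

Things in the scene. Friction and masses are not known exactly. Their poses are not given: they have to be found in the camera images.
- vacuum_unit: Fixed white housing 200 x 230 x 60 mm with an upright flanged port, carrying the clamp. Origin: on the counter, on the vertical port axis; its axes are the 'unit axes' below (z up, x away from the robot, turned by its yaw). Fixed half of the ring on the +x side, hinge +y, latch -y. Only the two posts and the trap rise above 112 mm.
- port (a point): Centre of the upper face of the port's flange (75 mm diameter), 90 mm above the counter, on the port axis.
- trap: Loose capped steel trap, 0.3 to 0.6 kg, 62 mm tall: flange 75 mm diameter, 8 mm thick, then a 40 mm tube, 46 mm cap and brass nipple. Origin: centre of its underside. It stands upright on the port's flange, 10 to 12 mm out of line towards -x of the unit; the shutting ring pushes it into line. Its top is 152 mm above the counter.
- seal_block: Rubber-faced spring block behind the trap's flange, on the +x side of the unit, 34 mm wide and 9 mm high; origin at the middle of its face that looks to -x. The ring squeezes the trap's flange against it. Where it begins to bear differs by 6 mm from case to case.
- clamp_half (a joint): Swinging half of the aluminium ring (100 mm outside diameter). Rad: 0 = shut, positive = open: it opens clockwise from above, its free end going to -x of the unit; starts at 0.75 to 1.1. Its hinge is stiff (1 to 2 N at the post); it stays where left. At about 0.18 rad it meets the trap and pushes it (2 to 3 N); between 0.14 and 0.03 rad the seal takes up and the post force rises 1 to 2 N per mm.
- ring_hinge (a point): Point on the vertical hinge axis of the swinging half, 58 mm to +y of the port axis (unit axes), 91 mm above the counter.
- ring_post (a point): Top centre of the ring's upright round steel post, 12 mm diameter, 148 mm above the counter, free from 112 mm up; 128 mm from the hinge; ring shut: at (-50, -60) mm from the port axis (unit axes). Snug means 5 to 7 N on this post in the closing direction, kept for half a second; over about 8 N forces the joint. Only the latch shuts it fully; let go, it may spring back 2 to 6 mm, which is fine.
- latch_lever (a joint): Steel latch lever with a curved hook blade. Rad: 0 = open (handle towards +x of the unit), grows clockwise seen from above, 1.75 = home on its stop (handle towards -y of the unit); starts at 0 to 0.2. Runs freely (about 2 N at its post) to 0.6 to 1.4 rad, where the blade meets the peg at the ring's free end and draws the ring shut: up to 14 N at the post. It stays where left.
- lever_pivot (a point): Point on the vertical pivot axis of the latch lever, at (30, -112) mm from the port axis (unit axes), 98 mm above the counter.
- lever_post (a point): Centre of the top of the lever's upright round steel post, 12 mm diameter, 148 mm above the counter, 60 mm from the pivot axis; free of anything else from 112 mm up.
- spare_flange: Bystander: small steel blank flange, 40 mm diameter, lying on the unit's housing. Origin: centre of its underside.
- sanitizer: Bystander: clear pump bottle, 60 mm diameter, 162 mm tall. Origin: centre of its underside.
- wipes: Bystander: white canister, 72 mm diameter, 130 mm tall. Origin: centre of its underside.
- tube_rack: Bystander: blue rack 70 x 170 mm with capped tubes, 97 mm tall. Origin: centre of its underside.
- spare_ring: Bystander: rubber ring, 60 mm diameter, lying on the counter. Origin: centre of its underside.
- screwdriver: Bystander: screwdriver lying on the counter. Origin: near its middle.
- cup: Bystander: white sample cup with a blue lid, 62 mm diameter, 67 mm tall. Origin: centre of its underside.

How it is judged:
By the outcome, as a careful person would: the job done as asked, in the order asked, and still so for the second after the job is handed in, with the robot touching nothing.
It also fails if it takes over 58 s, if anything falls off the work surface, if the arm or the gripper's body presses on something with over 40 N, if the wrist force passes 120 N, or if a joint passes its speed limit or range.

## Working session

There is one attempt and no reset: what is moved stays moved. The work goes in short steps, each a Python script; the robot and the scene stay as the last script left them, time stands still between calls to the robot, and variables do not carry over. Pictures are saved under pics/ and viewed, at most 10 in all, crops included, and the job is handed in when it is done.

```bash
ls; mkdir -p pics; python3 - <<'E'
from station import ctrl,cams
import cv2,numpy as np
for n in("top","side"):
    f=cams.grab_frame(n); cv2.imwrite(f"pics/{n}0.png",f["img"][:,:,::-1]); np.savez(f"{n}0.npz",**f)
    print(n,f["fx"],f["fy"],f["cx"],f["cy"],f["world_from_camera"].round(3).tolist(),[k for k in f])
print(ctrl.get_time_s(),ctrl.pinch_z,ctrl.get_tool_rot(),ctrl.get_ft_force())
E
```

```text
pics
top 496.74480912790006 496.74480912790006 320.7405496590012 245.54889144776863 [[-0.007, 0.981, -0.191, 0.318], [-1.0, -0.011, -0.021, -0.02], [-0.022, 0.191, 0.981, 1.357], [0.0, 0.0, 0.0, 1.0]] ['img', 'range_z', 'fx', 'fy', 'cx', 'cy', 'world_from_camera']
side 604.8586076780047 604.8586076780047 319.67476650939614 242.07418850031925 [[-0.994, 0.081, -0.069, 0.448], [-0.105, -0.7, 0.706, 0.815], [0.009, 0.709, 0.705, 0.953], [0.0, 0.0, 0.0, 1.0]] ['img', 'range_z', 'fx', 'fy', 'cx', 'cy', 'world_from_camera']
0.1 0.0187 [ 2.19101565e-01  9.75701816e-01 -6.69473226e-04 -1.50673705e-04] [ 0.84341236 -0.02634718  0.18815515]
```

View pics/top0.png

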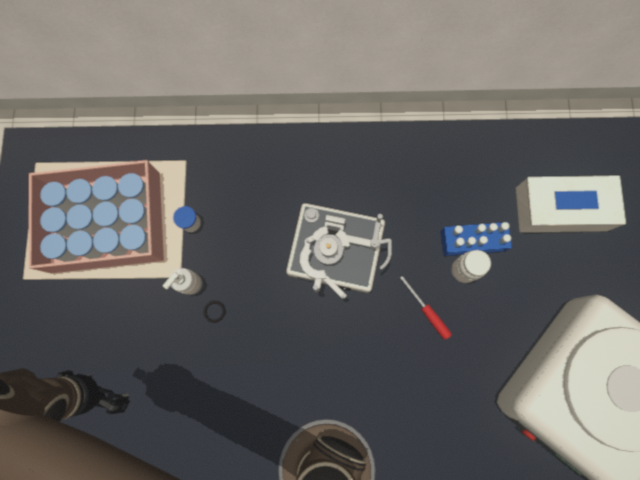

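View pics/side0.png

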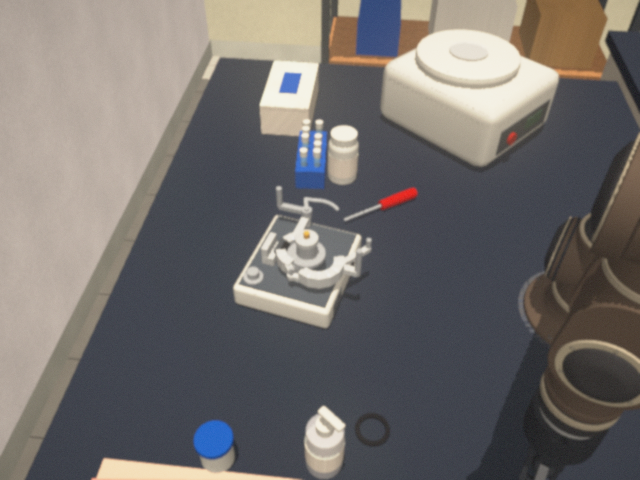

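```bash
cat > h.py <<'E'
import numpy as np,cv2
def cloud(f):
    v,u=np.mgrid[:480,:640]; z=f["range_z"]
    c=np.stack([(u-f["cx"])/f["fx"]*z,-(v-f["cy"])/f["fy"]*z,-z,np.ones_like(z)],-1)
    p=(c@np.asarray(f["world_from_camera"]).T)[...,:3]; p[z<=0]=np.nan; return p
def on_plane(f,u,v,h):
    T=np.asarray(f["world_from_camera"]); d=T[:3,:3]@[(u-f["cx"])/f["fx"],-(v-f["cy"])/f["fy"],-1]
    return T[:3,3]+d*(h-T[2,3])/d[2]
E
python3 - <<'E'
from h import *
F={n:dict(np.load(n+"0.npz")) for n in("top","side")}
for n,(r0,r1,c0,c1) in {"top":(190,310,260,420),"side":(170,335,220,400)}.items():
    f=F[n];P=cloud(f)
    m=(P[...,2]>.118)&(P[...,2]<.17); m[:r0]=0;m[r1:]=0;m[:,:c0]=0;m[:,c1:]=0
    k,l,s,c=cv2.connectedComponentsWithStats(m.astype(np.uint8),connectivity=8)
    for i in range(1,k): 
        if s[i,4]>2: print(n,s[i],c[i].round(1),np.median(P[l==i],0).round(4),P[l==i][:,2].max().round(4))
    cv2.imwrite(f"pics/{n}1.png",cv2.resize(f["img"][r0:r1,c0:c1,::-1],None,fx=4,fy=4,interpolation=cv2.INTER_CUBIC)[:600])
f=F["top"];P=cloud(f)
m=(P[...,2]>.045)&(np.arange(480)[:,None]>190)&(np.arange(480)[:,None]<310)&(np.arange(640)>270)&(np.arange(640)<400)
m=(m&(P[...,2]<.075)).astype(np.uint8)
pts=P[m>0][:,:2].astype(np.float32); print(len(pts)); r=cv2.minAreaRect(pts); print(r)
E
```

```text
top [377 214   5   7  30] [378.9 217.1] [ 0.6244 -0.1415  0.1455] 0.1554
top [319 238  18  18 263] [327.7 246.4] [ 0.5519 -0.0128  0.1409] 0.156
top [313 285   5   6  25] [315.1 287.4] [0.4505 0.0197 0.1478] 0.1532
side [276 187   6  15  78] [278.6 193.4] [ 0.6271 -0.1359  0.1377] 0.1508
side [295 230  23  24 439] [306.1 240.7] [ 0.553  -0.0018  0.1387] 0.1549
side [355 249   7  16  89] [358.3 256.2] [0.4512 0.0256 0.1371] 0.1493
4196
((0.568999171257019, -0.03133988380432129), (0.22998231649398804, 0.20568709075450897), 77.23822021484375)
```

View pics/top1.png

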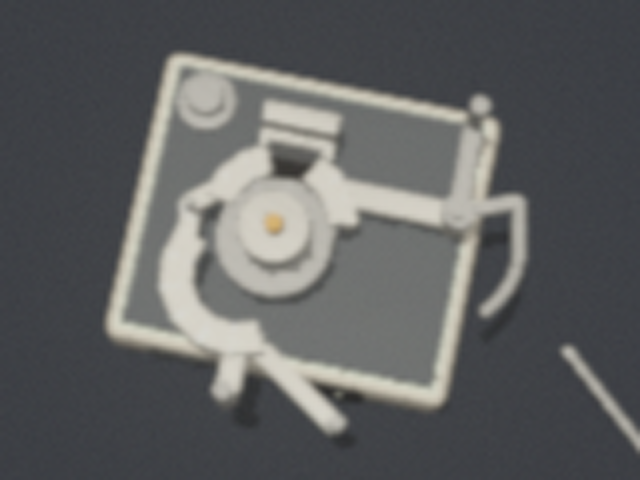

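View pics/side1.png

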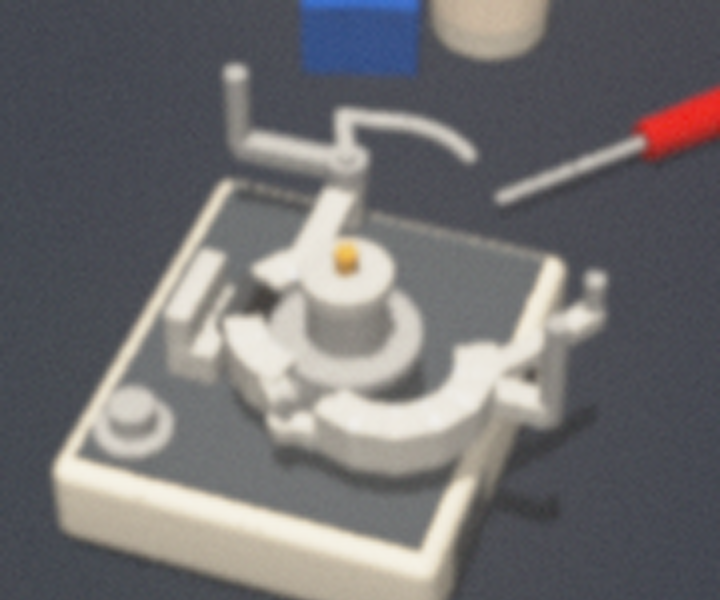

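Side and top views: ring post top at about (315,286) top / (358,250) side, lever post top (380,216) / (279,188), trap nipple (328.5,246) / (306,234.5). The peg arm is the lower piece at (369,240) in the side view.

```bash
cat > fit.py <<'E'
from h import *
from scipy.optimize import least_squares
F={n:dict(np.load(n+"0.npz")) for n in("top","side")}
obs={"ring":((315,286.3),(358.2,250.2),.148),"lever":((380,216),(278.8,188.3),.148),"nip":((328.5,246),(306.2,234.5),.150),"piv":((374.8,242.5),(307.3,209),.106)}
M={}
for k,(a,b,h) in obs.items():
    p=on_plane(F["top"],*a,h);q=on_plane(F["side"],*b,h);print(k,p[:2].round(4),q[:2].round(4));M[k]=(p+q)[:2]/2
R=lambda a:np.array([[np.cos(a),-np.sin(a)],[np.sin(a),np.cos(a)]])
def model(x):
    o,y,th,ph,d=x[:2],x[2],x[3],x[4],x[5]
    U=lambda v:o+R(y)@v
    return {"ring":U(np.array([0,.058])+R(-th)@[-.05,-.118]),"lever":U(np.array([.03,-.112])+R(-ph)@[.06,0]),"nip":U([-d,0]),"piv":U([.03,-.112])}
f=lambda x:np.concatenate([(model(x)[k]-M[k]) for k in M]+[[ (x[5]-.011)*1, (x[2]+.2227)*.03]])
s=least_squares(f,[.555,0,-.22,.9,.1,.011],x_scale=[.01,.01,.1,.1,.1,.001])
print(s.x.round(4),(s.fun*1e3).round(2)); np.save("fit.npy",s.x)
E
python3 fit.py
```

```text
ring [0.4527 0.0198] [0.4524 0.0216]
lever [ 0.6275 -0.1438] [ 0.6268 -0.1391]
nip [ 0.5521 -0.0142] [ 0.5535 -0.007 ]
piv [ 0.5684 -0.1327] [ 0.5664 -0.1287]
[ 0.5648 -0.0141 -0.2368  0.7633 -0.0469  0.0117] [-0.42 -0.07 -0.5   0.1   0.59 -0.74  0.33  0.71  0.75 -0.42]
```

```bash
cat > arm.py <<'E'
from station import ctrl,cams
from h import *
X=np.load("fit.npy")
R=lambda a:np.array([[np.cos(a),-np.sin(a)],[np.sin(a),np.cos(a)]])
U=lambda v:X[:2]+R(X[2])@np.asarray(v)
hinge,piv=U([0,.058]),U([.03,-.112])
def q(a): return np.array([np.cos(a/2),np.sin(a/2),0,0])
def ring(th):   # post position, closing direction
    r=R(X[2]-th)@[-.05,-.118]; t=np.array([-r[1],r[0]])/.12815; return hinge+r,t
def lever(ph):
    r=R(X[2]-ph)@[.06,0]; return piv+r,np.array([r[1],-r[0]])/.06
def yaw(t,flip): return np.arctan2(t[0],-t[1])+flip*np.pi
def ft(n=6):
    v=[]
    for _ in range(n): ctrl.hold(.02); v.append(ctrl.get_ft_force())
    return np.mean(v,0)
E
python3 - <<'E'
from arm import *
for nm,fn,aa in(("ring",ring,(.76,0.)),("lever",lever,(0.,1.75))):
    for fl in(0,1):
        for g in aa:
            p,t=fn(g); j=ctrl.inverse_kinematics([*p,.117],q(yaw(t,fl))); print(nm,fl,g,p.round(3),None if j is None else np.round(j,2))
p,t=ring(X[3]); a=yaw(t,0)
j=ctrl.inverse_kinematics([*p,.24],q(a))
ctrl.gripper_to(.045,60)
ctrl.move_ptp([*p,.24],q(a)); print(ctrl.get_time_s())
f=cams.grab_frame("wrist"); cv2.imwrite("pics/w0.png",f["img"][:,:,::-1])
E
```

```text
ring 0 0.76 [0.452 0.02 ] [ 0.04  0.02 -0.41  1.14  0.    3.01]
ring 0 0.0 [ 0.502 -0.061] [-0.12  0.12 -0.3   1.15  0.    2.09]
ring 1 0.76 [0.452 0.02 ] [ 0.04  0.02 -0.41  1.14  0.   -0.13]
ring 1 0.0 [ 0.502 -0.061] [-0.12  0.12 -0.3   1.15  0.   -1.05]
lever 0 0.0 [ 0.626 -0.144] [-0.23  0.37  0.02  1.22  0.   -3.13]
lever 0 1.75 [ 0.543 -0.185] [-0.33  0.24 -0.15  1.18  0.   -1.48]
lever 1 0.0 [ 0.626 -0.144] [-0.23  0.37  0.02  1.22  0.    0.01]
lever 1 1.75 [ 0.543 -0.185] [-0.33  0.24 -0.15  1.18  0.    1.66]
2.4167
```

View pics/w0.png

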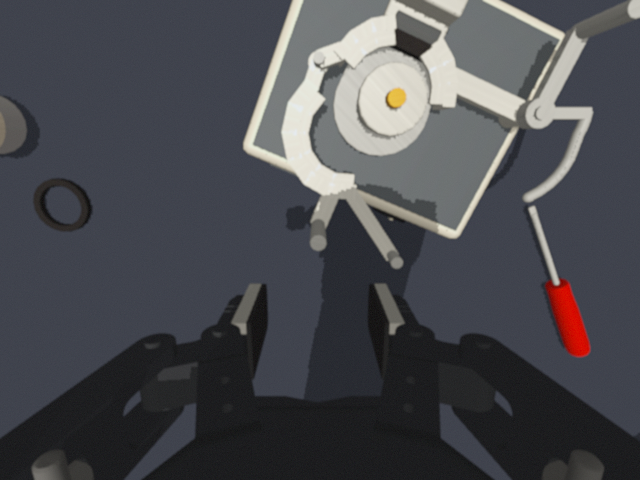

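Wrist view shows the ring post top at (318,243), centred between the open fingers; alignment is good.

```bash
python3 - <<'E'
from arm import *
p,t=ring(X[3]); 
print("hit",ctrl.line_to([*p,.118],v=.08,stop_force=6),ctrl.get_tool_pos())
b=ft(); np.save("bias.npy",b); ctrl.gripper_to(.018); print(ctrl.get_grip_width(),b.round(2),ft().round(2))
th=X[3]; off=.003
while th>.22:
    th=max(th-.06,.22); p,t=ring(th)
    ctrl.line_to([*(p+off*t),.118],v=.06,frame=q(yaw(t,0)))
    f=ft(3)-b; n=np.array([-t[1],t[0]]); print(round(th,3),"tang",round(-f[:2]@t,2),"rad",round(f[:2]@n,2),f[2].round(2),round(ctrl.get_time_s(),2),ctrl.get_grip_width().__round__(4))
    if -f[:2]@t>5: break
E
```

```text
hit False [0.45246727 0.02062309 0.11847195]
0.01813632770918651 [-0.18  0.11 -0.07] [-0.02  0.16  0.  ]
0.703 tang -0.27 rad -0.12 -0.56 5.09 0.0181
0.643 tang -0.25 rad 0.72 -0.09 5.42 0.018
0.583 tang 0.31 rad 0.12 0.02 5.74 0.0177
0.523 tang -0.27 rad 0.28 -0.03 6.07 0.0181
0.463 tang -0.04 rad 0.34 -0.59 6.39 0.0179
0.403 tang 0.2 rad 0.48 -0.2 6.72 0.018
0.343 tang -0.2 rad -0.12 0.1 7.04 0.0181
0.283 tang 0.22 rad -0.03 -0.16 7.37 0.0179
0.223 tang -0.48 rad 0.2 0.24 7.69 0.0183
0.22 tang -0.45 rad 0.42 -0.01 7.99 0.0178
```

```bash
python3 - <<'E'
from arm import *
f=cams.grab_frame("wrist"); g=cams.grab_frame("side")
cv2.imwrite("pics/w1.png",np.hstack([cv2.resize(f["img"],(400,300)),cv2.resize(g["img"][150:330,240:480],(400,300))])[:,:,::-1])
print(ctrl.get_tool_pos())
E
```

```text
[ 0.48341934 -0.0438003   0.11799826]
```

View pics/w1.png

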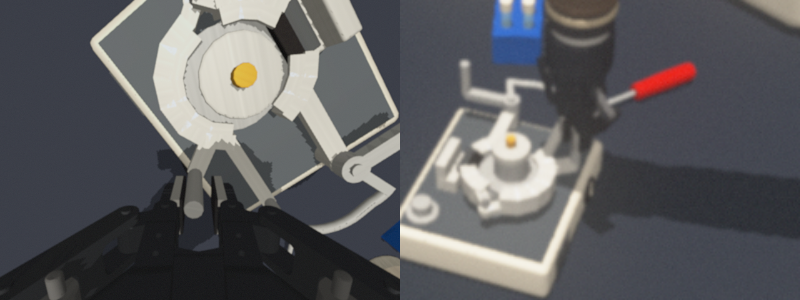

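The post is between the fingers and the ring has followed. Now the fine approach to snug.

```bash
python3 - <<'E'
from arm import *
b=np.load("bias.npy"); th=.22; off=.003; step=.001
while th>-.05:
    th-=step/.128; p,t=ring(th)
    ctrl.line_to([*(p+off*t),.118],v=.015,frame=q(yaw(t,0)))
    f=ft(4)-b; F=-f[:2]@t
    print(round(th,4),round(F,2),"rad",round(f[:2]@[-t[1],t[0]],2),round(ctrl.get_time_s(),2))
    if F>5.6 or ctrl.get_time_s()>24: break
    if F>3.8: step=.0005
    if F>4.8: step=.0003
v=[]
for _ in range(12): F=-(ft(4)-b)[:2]@t; v.append(round(F,2))
print(v,ctrl.get_time_s())
E
```

```text
0.2122 1.16 rad 0.01 8.41
0.2044 0.46 rad -0.08 8.72
0.1966 0.06 rad 0.36 9.04
0.1888 0.46 rad 0.24 9.36
0.1809 0.86 rad -0.24 9.68
0.1731 0.57 rad -0.15 9.99
0.1653 0.21 rad 0.25 10.31
0.1575 2.43 rad -0.19 10.62
0.1497 2.2 rad 0.11 10.94
0.1419 1.64 rad -0.38 11.26
0.1341 1.2 rad 0.06 11.57
0.1263 1.5 rad 0.42 11.89
0.1184 1.52 rad -0.21 12.21
0.1106 2.0 rad -0.26 12.53
0.1028 1.57 rad 0.24 12.84
0.095 2.83 rad -0.04 13.16
0.0872 4.79 rad 0.16 13.47
0.0833 5.5 rad -0.09 13.79
0.0809 5.98 rad 0.08 14.11
[np.float64(5.78), np.float64(5.94), np.float64(6.38), np.float64(5.67), np.float64(5.55), np.float64(5.9), np.float64(5.78), np.float64(6.24), np.float64(5.89), np.float64(5.78), np.float64(5.99), np.float64(5.73)] 14.9083
```

Snug held at about 5.9 N for 0.8 s. Now release and go to the lever.

```bash
python3 - <<'E'
from arm import *
ctrl.gripper_to(.045); x=ctrl.get_tool_pos(); ctrl.line_to([x[0],x[1],.22],v=.12)
ph=max(X[4],0); p,t=lever(ph); a=yaw(t,1)
ctrl.move_ptp([*p,.22],q(a))
print("hit",ctrl.line_to([*p,.118],v=.08,stop_force=6))
b=ft(); np.save("bias2.npy",b); ctrl.gripper_to(.018,100); print(ctrl.get_grip_width(),ft()-b,ctrl.get_time_s())
off=.003
while ph<1.72:
    ph+=.1; p,t=lever(ph)
    ctrl.line_to([*(p+off*t),.118],v=.05,frame=q(yaw(t,1)))
    f=ft(3)-b; F=-f[:2]@t; print(round(ph,3),round(F,2),"rad",round(f[:2]@[-t[1],t[0]],2),round(ctrl.get_time_s(),2),round(ctrl.get_grip_width(),4))
    if F>20 or ph>1.55: break
E
```

```text
hit False
0.01801837242436257 [ 0.37998799  0.30082737 -0.38397176] 20.1583
0.1 0.08 rad 0.68 20.54 0.0181
0.2 -0.19 rad 0.36 20.86 0.0178
0.3 0.2 rad 0.57 21.18 0.0177
0.4 -0.12 rad 0.69 21.49 0.0178
0.5 0.45 rad -0.04 21.81 0.0178
0.6 -0.01 rad 0.39 22.12 0.0186
0.7 0.07 rad 0.5 22.44 0.018
0.8 3.97 rad -0.92 22.76 0.0184
0.9 5.88 rad -1.54 23.07 0.0181
1.0 10.79 rad -2.43 23.39 0.0178
1.1 14.97 rad -3.57 23.71 0.0182
1.2 22.56 rad -5.08 24.02 0.0179
```

Higher than the 14 N expected; look before pushing further.

```bash
python3 - <<'E'
from arm import *
f=cams.grab_frame("wrist"); g=cams.grab_frame("side"); h=cams.grab_frame("top")
A=cv2.resize(f["img"],(400,300)); B=cv2.resize(g["img"][150:330,230:470],(400,300)); C=cv2.resize(h["img"][180:315,270:450],(400,300))
cv2.imwrite("pics/w2.png",np.vstack([np.hstack([A,B]),np.hstack([C,cv2.resize(f["img"][0:240,160:480],(400,300))])])[:,:,::-1])
print(ctrl.get_tool_pos(),ft()-np.load("bias2.npy"),ctrl.get_ft_torque())
E
```

```text
[ 0.57837991 -0.18776723  0.11805842] [ 21.33404327   7.89459591 -10.52927348] [ 1.5837344  -4.00869161  0.10898766]
```

View pics/w2.png

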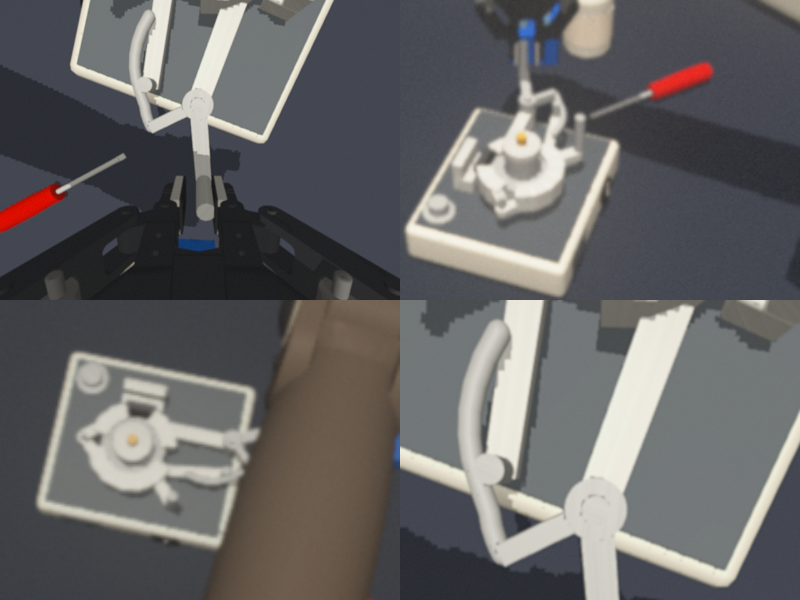

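```bash
python3 - <<'E'
from arm import *
F={n:dict(np.load(n+"0.npz")) for n in("top","side")}
P=[on_plane(F["top"],345,265.5,.148)[:2],on_plane(F["side"],338,220.5,.148)[:2]]
for p in P:
    w=R(-X[2])@(p-hinge); print("ring",p.round(4),np.linalg.norm(w).round(4),"theta",round(np.arctan2(-.118,-.05)-np.arctan2(w[1],w[0]),3))
f=cams.grab_frame("wrist"); 
for nm,uv,h in(("lpost",(2.05*160,2.10*160),.148),("pivot",(197*1.6,103*1.6),.106),("peg",((487-400)*.8+160,(466-300)*.8),.108),("corner",((500-400)*.8+160,(552-300)*.8),.105),("tip",((497-400)*.8+160,(330-300)*.8),.105)):
    p=on_plane(f,*uv,h)[:2]; w=R(-X[2])@(p-piv); print(nm,p.round(4),(w*1e3).round(1),"r",round(np.hypot(*w)*1e3,1),"ang",round(-np.arctan2(w[1],w[0]),3))
print(ctrl.get_joints().__array__().round(3) if hasattr(ctrl.get_joints(),'__array__') else ctrl.get_joints(), ctrl.get_time_s(), (ft()-np.load("bias2.npy")).round(1))
p,t=lever(1.2); print("cmd",p+.003*t, ctrl.get_tool_pos(),ctrl.get_tool_rot(),q(yaw(t,1)))
v=np.asarray(f["world_from_camera"]);print(v[:3,2])
E
```

```text
ring [ 0.5032 -0.0543] 0.1224 theta 0.024
ring [ 0.4967 -0.0553] 0.1273 theta 0.06
lpost [ 0.5807 -0.1864] [ 25.9 -51.7] r 57.8 ang 1.107
pivot [ 0.5681 -0.128 ] [-0.1  2.1] r 2.1 ang -1.633
peg [ 0.5303 -0.1197] [-38.8   1.2] r 38.8 ang -3.109
corner [ 0.5364 -0.149 ] [-26.  -25.8] r 36.7 ang 2.359
tip [ 0.5298 -0.0777] [-49.1  41.9] r 64.6 ang -2.434
[-0.317  0.296 -0.076  1.191  0.007  1.115] 24.325 [ 21.7   8.3 -10.2]
cmd [ 0.57274928 -0.18988558] [ 0.57831625 -0.18777613  0.11805686] [0.65653384 0.75427804 0.00478941 0.0022401 ] [0.65819252 0.75284965 0.         0.        ]
[-0.0471718   0.2665197   0.96267444]
```

The hook has the peg inside it, the lever is at about 1.1 rad, and it is advancing steadily with force rather than jamming. I'll continue in small steps, watching true progress.

```bash
cat > push.py <<'E'
from arm import *
import sys
b=np.load("bias2.npy"); off=.003
def state():
    x=np.asarray(ctrl.get_tool_pos())[:2]; w=R(-X[2])@(x-piv); f=ft(3)-b
    a=-np.arctan2(w[1],w[0])-off/.06; t=lever(a)[1]; return a,-f[:2]@t,f,np.hypot(*w)
def push(c,end,step,fmax):
    while c<end:
        c+=step; p,t=lever(c)
        ctrl.line_to([*(p+off*t),.118],v=.05,frame=q(yaw(t,1)))
        a,F,f,r=state(); print(f"cmd {c:.3f} act {a:.3f} F {F:.1f} r {r:.4f} fz {f[2]:.1f} t {ctrl.get_time_s():.1f}")
        if F>fmax: break
    return c
E
python3 - <<'E'
from push import *
push(1.2,1.5,.05,29)
E
```

```text
cmd 1.250 act 1.138 F 21.3 r 0.0585 fz -8.3 t 24.7
cmd 1.300 act 1.214 F 19.7 r 0.0586 fz -9.6 t 25.0
cmd 1.350 act 1.240 F 25.5 r 0.0585 fz -12.9 t 25.3
cmd 1.400 act 1.341 F 11.2 r 0.0585 fz -4.8 t 25.6
cmd 1.450 act 1.393 F 13.3 r 0.0585 fz -6.6 t 25.9
cmd 1.500 act 1.463 F 6.9 r 0.0588 fz -2.7 t 26.2
```

```bash
python3 - <<'E'
from push import *
push(1.5,1.95,.04,26)
E
```

```text
cmd 1.540 act 1.514 F 5.3 r 0.0592 fz -1.6 t 26.5
cmd 1.580 act 1.532 F 10.8 r 0.0588 fz -4.1 t 26.8
cmd 1.620 act 1.536 F 18.7 r 0.0584 fz -9.2 t 27.1
cmd 1.660 act 1.539 F 27.2 r 0.0581 fz -14.0 t 27.4
```

```bash
python3 - <<'E'
from push import *
f=cams.grab_frame("wrist"); g=cams.grab_frame("side"); np.savez("wrist3.npz",**f)
A=cv2.resize(f["img"],(800,600))[:380]; B=cv2.resize(g["img"][175:265,230:420],(464,220),interpolation=cv2.INTER_CUBIC)
C=np.zeros((220,800,3),np.uint8); C[:,:464]=B
cv2.imwrite("pics/w3.png",np.vstack([A,C])[:,:,::-1])
E
```

```text
(no output)
```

View pics/w3.png

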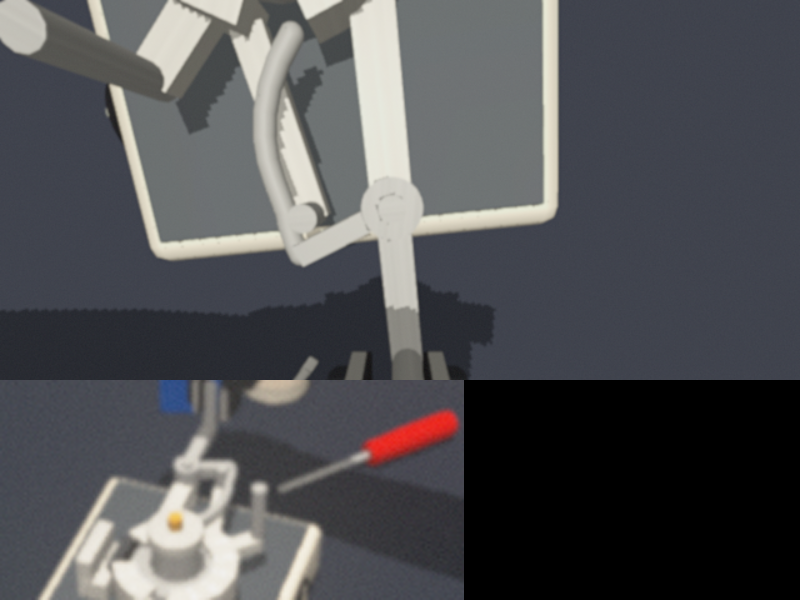

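The handle is now parallel to the unit's -y, at a right angle to the edge (160,250)-(555,212). The peg at (300,217) sits deep in the hook, and the lever hit a hard stop: 1.532 to 1.539 for +16 N. "Home" is therefore my 1.57, since the lever's zero is about 0.18 before +x. I'll unload, let go and check.

```bash
python3 - <<'E'
from push import *
p,t=lever(1.55); ctrl.line_to([*(p+off*t),.118],v=.05); print(state()[:2])
ctrl.gripper_to(.045); x=ctrl.get_tool_pos(); ctrl.line_to([x[0],x[1],.25],v=.12)
print(ft(),ctrl.get_time_s())
p=U([.03,-.2]); ctrl.line_to([*p,.30],v=.15)
f=cams.grab_frame("wrist");g=cams.grab_frame("side")
A=cv2.resize(f["img"],(800,600))[:400]; B=cv2.resize(g["img"][165:275,230:450],(400,200),interpolation=cv2.INTER_CUBIC)
C=np.zeros((200,800,3),np.uint8); C[:,:400]=B
cv2.imwrite("pics/w4.png",np.vstack([A,C])[:,:,::-1]); print(ctrl.get_time_s())
E
```

```text
(np.float64(1.5307786282658953), np.float64(7.183076547427667))
[ 0.34378784  0.09337725 -0.08137717] 29.5833
30.2167
```

View pics/w4.png

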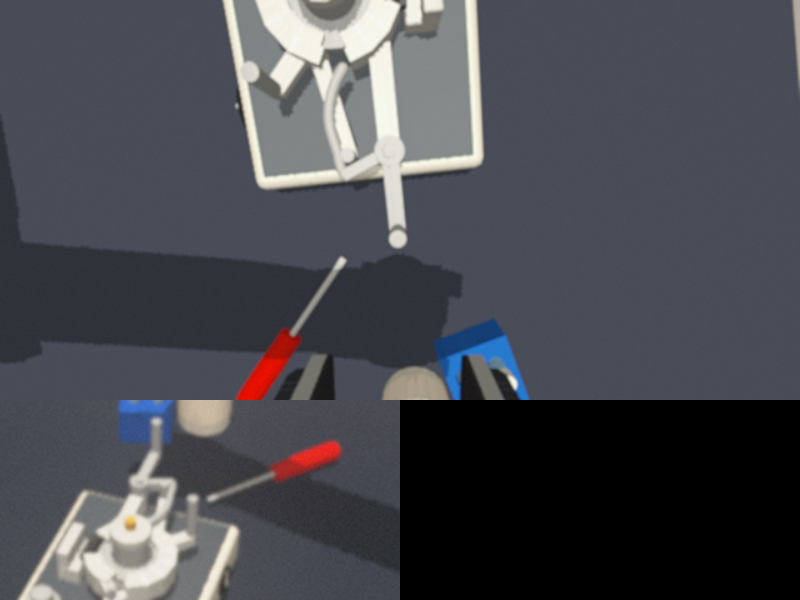

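The lever handle (390,150)-(397,235) points to -y, the peg (347,157) is drawn deep into the hook, the ring is shut, and the gripper is clear.

```bash
python3 -c "
from station import ctrl
print(ctrl.job_done())"
```

```text
the job is handed in; nothing more can be done
None
```

The job is handed in at about 30 s: the ring was pressed snug at about 5.9 N for 0.8 s, the latch lever was turned to its stop, and the gripper is clear. The lever post needed up to 25 N on the way, above the 14 N stated, and I pushed to 27 N against the stop. I judged "home" from that hard stop and the handle lying along -y.

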